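# Pack the pantry crate under the counter lamp

### The job

Swing the counter lamp's arm aside until its shade is clear of the wooden crate, then pack every canister and tin that has a wooden knob on its lid into the crate, each upright and flat on the crate's floor. When all are in, swing the lamp back so that its shade hangs over the middle of the crate again, and leave the mug and the candle jar alone.

Things in the scene. Friction and masses are not known exactly. Their poses are not given: they have to be found in the camera images.
- jar_a: round white ceramic canister 60 mm in diameter and 70 mm high, with a flat wooden lid 6 mm thick (top at 76 mm) and on it an upright round wooden knob 24 mm in diameter and 28 mm high (76 to 104 mm above the underside); weighted low by its contents; about 0.2 to 0.4 kg. Origin: centre of its underside, z up. May be absent
- jar_b: round white ceramic canister 60 mm in diameter and 70 mm high, with a flat wooden lid 6 mm thick (top at 76 mm) and on it an upright round wooden knob 24 mm in diameter and 28 mm high (76 to 104 mm above the underside); weighted low by its contents; about 0.2 to 0.4 kg. Origin: centre of its underside, z up. May be absent
- jar_small: round brown earthenware canister 52 mm in diameter and 70 mm high, with a flat wooden lid 6 mm thick (top at 76 mm) and on it an upright round wooden knob 24 mm in diameter and 28 mm high (76 to 104 mm above the underside); weighted low by its contents; about 0.2 to 0.4 kg. Origin: centre of its underside, z up. May be absent
- tin_a: square metal tin 58 x 58 mm, 76 mm high with its lid, and on the lid an upright square wooden knob 22 x 22 mm, 28 mm high (76 to 104 mm above the underside); weighted low by its contents, its sides parallel to the tin's; about 0.2 to 0.4 kg. Origin: centre of its underside, axes along its sides, z up. May be absent
- tin_b: square metal tin 58 x 58 mm, 76 mm high with its lid, and on the lid an upright square wooden knob 22 x 22 mm, 28 mm high (76 to 104 mm above the underside); weighted low by its contents, its sides parallel to the tin's; about 0.2 to 0.4 kg. Origin: centre of its underside, axes along its sides, z up. May be absent
- tin_long: long metal tin, 122 mm along its x by 58 mm along its y, 76 mm high with its lid, with a wooden bar knob on the lid 50 mm along x, 22 mm along y, 28 mm high (76 to 104 mm above the underside); weighted low by its contents; about 0.3 to 0.65 kg. Origin: centre of its underside, z up. Always present
- crate_in (a point): centre of the inner floor (6 mm above the counter) of the low open wooden crate, which stands firm and does not slide. Inside 130 mm along this frame's x and 194 mm along its y; walls 6 mm thick, their tops 50 mm above the counter. It just holds two rows of three small canisters; the long tin, laid along y, takes two places of one row
- lamp_arm (a joint): swing of the lamp's horizontal arm about the upright post, rad, positive anticlockwise seen from above, range -1.75 to 1.75; near 0 the shade hangs over the crate. Light friction (about 1 N at the stem); it stays where it is left
- lamp_hinge (a point): on the axis of the lamp's upright post, 280 mm above the counter. Post 18 mm thick, standing on a round foot 90 mm across, beyond the crate; brass arm 12 mm wide, its top 251 mm above the counter (hub on the post: 262 mm)
- lamp_stem (a point): grip point, 280 mm above the counter, of the upright round wooden stem on the outer end of the lamp arm, 170 mm from the hinge axis; stem 16 mm in diameter, free from 254 to 303 mm above the counter; under it is the centre of the round white shade, 90 mm across, 192 to 237 mm above the counter
- candle: bystander: amber glass candle jar with a flat metal lid and no knob, 70 mm across, 74 mm high, origin under its centre; stands among the canisters. Leave alone
- mug: bystander: blue mug, 72 mm across plus handle, 85 mm high, origin under its centre; stands among the canisters. Leave alone

How it is judged:
By the outcome, as a careful person would: the job done as asked, in the order asked, and still so for the second after the job is handed in, with the robot touching nothing.
Of jar_a, jar_b, jar_small, tin_a, tin_b only 3 to 4 are there at a start; the rules pass over those that are not, and their reading is None.
At some moment in a run one of jar_a, jar_b, tin_a, tin_b, tin_long may be knocked a few centimetres aside while the robot is not near it.
It also fails if it takes over 210 s, if anything falls off the work surface, if the arm or the gripper's body presses on something with over 40 N, if the wrist force passes 120 N, or if a joint passes its speed limit or range.

### The arm

A 7-joint arm with a two-finger parallel gripper is mounted at the origin on the work surface. World frame = base frame: x ahead of the robot, y to its left, z up, the work surface at z = 0. Lengths are in mm, angles in rad, forces in N, time in s.
With the tool pointing down it reaches from about 425 to 875 mm from the base axis. Payload 4.7 kg.
Tool frame: the origin (TCP) lies on the centre line of the jaws, within the pads' length; the fingertips stand 8 mm ahead of it and the grasp point (between the pads) lies 11 mm behind it (robot.tip_reach is the distance from the TCP to the fingertips, in mm); z points along the fingers, y is the line along which they close (so a half turn about z gives the same grasp; the last joint's range is limited). The gripper opens to 87 mm and grips with 3 to 60 N. Pads are 19 mm wide; open, the fingers measure 117 mm over their backs; the gripper's body (75 mm by 190 mm) begins 51 mm behind the grasp point.
Start: joints at [-1.171, 0.321, -0.07, 1.45, 0.023, 1.371, -0.057], TCP at [244.623, 602.233, 230.587] pointing down, gripper open.
Joint ranges: [-2.86, 2.86], [-0.3, 2.09], [-1.38, 1.24], [0.06, 2.45], [-1.56, 4.7], [0.09, 2.05], [-2.69, 2.69]. Speed limits (rad/s): [2.57, 2.57, 3.14, 3.14, 3.14, 3.14, 3.14].

### API

Orientations are given as [roll, pitch, yaw] about the fixed x, y, z axes, in that order (R = Rz(yaw) Ry(pitch) Rx(roll)).
In Python, from cell import robot, eoat, planner, optics, job, telemetry gives the robot as it stands. Calls block until the motion is done:
- robot.move_ptp(position, orientation): joint-space move of the TCP to a pose.
- robot.move_linear(position, rotation=None, max_speed=150): straight line of the TCP; rotation=None keeps the orientation; max_speed is the mean speed in mm/s.
- robot.goto_joints(angles): joint-space move.
- eoat.ungrasp() and eoat.grab(): open the fingers fully, or close them until they stop; the grip force is fixed at half the most.
- robot.pause(seconds).
- planner.inverse_kinematics(position, orientation): joint angles nearest the present ones, or None.
- optics.grab_frame(name): name is "scene" or "top" or "wrist"; returns a dict with "frame" (384x512x3 uint8, blue, green, red), "range_z" (384x512 float32, mm along the optical axis (not along the pixel's ray), 0 where there is no reading), "camera_matrix" (3x3 intrinsics, pixels), "extrinsics" (4x4, takes a point from camera to world coordinates); the wrist camera has in their place "T_tool_cam" (4x4, takes a point from camera to tool coordinates, whose origin is the TCP and whose axes are the flange's). Camera axes: x right, y down, z forward; pixel columns grow to the right and rows downward; lengths in mm; the calibration is good to about 2 mm. A picture is of the moment at which its call begins: read the wrist's pose just before it.
A pose or a line that the arm cannot do raises robot.Unreachable and nothing moves.
- job.sign_off(): hands the job in; it is judged then, once.
Readings, each from a call of its own:
- telemetry.current_time(): time.
- telemetry.current_joint_positions(): joint angles.
- telemetry.current_dq(): joint speeds.
- telemetry.current_tau(): joint torques, N m.
- telemetry.current_tool_pos(): TCP position.
- telemetry.current_eef_rot(): TCP orientation.
- telemetry.current_contact_force(): force on the tool from outside, world axes, zero at the start.
- telemetry.current_wrist_torque(): the same for the moment, N m.
- telemetry.current_gripper_width(): finger opening in mm.
- telemetry.current_gripper_force(): force on a finger pad.
Only numpy, scipy, OpenCV 4.12 (cv2) and the standard library are available. Lean on these libraries where they do the work, as an engineer would, in place of code of your own. Each camera call takes 0.05 s, during which the arm holds its last target. There are 200 camera calls.

## Working session

There is one attempt and no reset: what is moved stays moved. The work goes in short steps, each a Python script; the robot and the scene stay as the last script left them, time stands still between calls to the robot, and variables do not carry over. Pictures are saved under pics/ and viewed, at most 14 in all, crops included, and the job is handed in when it is done.

```bash
ls; mkdir -p pics
python3 - <<'E'
from cell import *
import cv2,numpy as np
np.set_printoptions(precision=3,suppress=True)
for n in ("scene","top"):
    f=optics.grab_frame(n); cv2.imwrite(f"pics/{n}0.png",f["frame"]); np.savez(f"{n}0.npz",**f)
    print(n,f["camera_matrix"].tolist(),f["extrinsics"])
print(telemetry.current_tool_pos(),telemetry.current_eef_rot(),telemetry.current_time())
E
```

```text
pics
scene [[462.9690608218125, 0.0, 264.9076702467037], [0.0, 462.9690608218125, 185.03619187299114], [0.0, 0.0, 1.0]] [[  -0.382    0.755   -0.533 1236.311]
 [   0.924    0.308   -0.226  268.383]
 [  -0.007   -0.579   -0.815 1251.38 ]
 [   0.       0.       0.       1.   ]]
top [[401.8414952997312, 0.0, 257.5093056545282], [0.0, 401.8414952997312, 188.8729206909014], [0.0, 0.0, 1.0]] [[   0.057   -0.978    0.2    331.061]
 [  -0.998   -0.057    0.007  -18.396]
 [   0.004   -0.2     -0.98  1368.095]
 [   0.       0.       0.       1.   ]]
[244.462 601.766 229.563] [-3.14   0.     2.756] 0.1
```

View pics/top0.png

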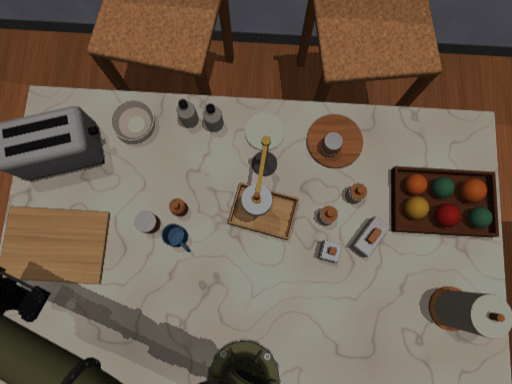

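View pics/scene0.png

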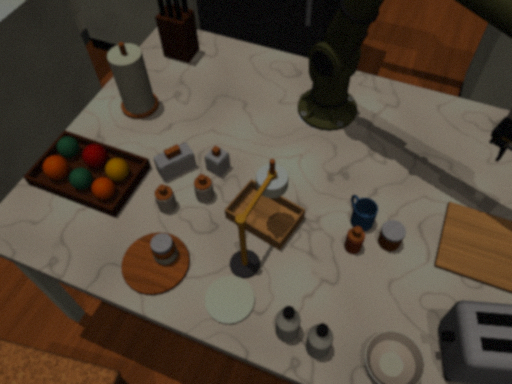

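Top view: crate at (263,211) under the lamp shade (257,202), lamp post (264,163). White jars are at (328,215) and (358,192), the square tin at (330,252), the long tin at (370,237) and the brown jar at (178,207). The mug is at (175,236) and the candle at (147,222).

```bash
cat > h.py <<'E'
from cell import *
import cv2,numpy as np
np.set_printoptions(precision=1,suppress=True)
def cloud(f,T=None):
    K=f["camera_matrix"];z=f["range_z"];v,u=np.indices(z.shape)
    P=np.stack([(u-K[0,2])/K[0,0]*z,(v-K[1,2])/K[1,1]*z,z],-1)
    T=f["extrinsics"] if T is None else T
    W=P@T[:3,:3].T+T[:3,3]; W[z<=0]=np.nan
    return W
def blobs(W,lo,hi,roi,minpx=4):
    x0,x1,y0,y1=roi
    with np.errstate(invalid='ignore'):
        m=(W[...,2]>lo)&(W[...,2]<hi)&(W[...,0]>x0)&(W[...,0]<x1)&(W[...,1]>y0)&(W[...,1]<y1)
    n,l=cv2.connectedComponents(m.astype(np.uint8),connectivity=4)
    out=[]
    for i in range(1,n):
        p=W[l==i]
        if len(p)>=minpx: out.append((p,l==i))
    return out
E
python3 - <<'E'
from h import *
for n in ("top","scene"):
    f=dict(np.load(f"{n}0.npz")); W=cloud(f); roi=(350,900,-450,450)
    print(n,'counter z',np.nanmedian(W[(W[...,2]>-20)&(W[...,2]<20)][:,2]))
    for nm,lo,hi in (("knob",92,115),("lid",66,84),("wall",42,56),("arm",242,258),("stem",285,310),("shade",225,240)):
        for p,m in blobs(W,lo,hi,roi):
            v,u=np.argwhere(m).mean(0)
            r=cv2.minAreaRect(p[:,:2].astype(np.float32))
            print(nm,len(p),"px",int(u),int(v),"med",np.median(p,0),"rect",np.array(r[0]),np.array(r[1]),round(r[2],1))
E
```

```text
top counter z 1.6552997298633727
knob 157 px 186 110 med [838.1 238.8 103.5] rect [850.  248.3] [59.7 56.4] 4.7
knob 156 px 212 115 med [826.9 152.5 103. ] rect [835.8 157.6] [51.9 61.7] 15.5
knob 237 px 332 140 med [ 769.2 -249.1   96.1] rect [ 770.4 -249.1] [58.6 58.2] 59.6
knob 5 px 266 157 med [696.3 -30.4 103.3] rect [697.3 -31.1] [2.  8.2] 42.0
knob 49 px 359 189 med [ 607.2 -337.2  104.3] rect [ 608.1 -338.1] [22.1 22.2] 47.4
knob 49 px 174 203 med [525.4 250.9 104.8] rect [525.9 251.5] [22.6 22.3] 47.6
knob 48 px 330 212 med [ 526.7 -242.9  104.7] rect [ 527.9 -244.6] [20.2 23.1] 48.9
knob 126 px 373 234 med [ 463.5 -381.9  105.2] rect [ 464.3 -383.1] [21.8 49.3] 54.4
knob 57 px 332 250 med [ 408.6 -251.8  103.9] rect [ 408.7 -253.1] [22.1 21.9] 78.9
lid 30 px 190 117 med [825.9 232.9  74.9] rect [830.5 235.4] [14.2 49. ] 36.5
lid 4 px 181 118 med [823.3 264.7  75.1] rect [823.8 265.5] [7.1 1.1] 70.0
lid 31 px 214 122 med [814.4 148.3  76.4] rect [815.7 154.3] [13.4 48.8] 12.1
lid 58 px 328 148 med [ 745.3 -237.1   71.1] rect [ 752.9 -240.6] [64.6 27.6] 63.2
lid 207 px 357 19
[... 6699 characters left out ...]
327 351 med [866.8 279.1  49.2] rect [867.1 278.9] [0.5 4.8] 61.3
wall 19 px 319 354 med [882.7 263.8  48.2] rect [881.4 264.2] [ 3.7 25. ] 25.4
wall 11 px 377 381 med [890.3 416.   47.5] rect [890.1 414.9] [ 6.1 13.2] 3.3
arm 298 px 258 192 med [608.9 -15.  250.3] rect [609.  -12.3] [ 25.4 160.9] 86.7
arm 36 px 240 224 med [717.8 -19.3 249.9] rect [715.7 -20.6] [10.9 25.2] 31.7
stem 48 px 271 163 med [542.9  -7.  300.3] rect [538.3  -8.1] [17.4 13.2] 22.5
shade 184 px 261 174 med [544.8 -35.3 236.2] rect [542.  -36.4] [30.2 77.7] 89.7
shade 342 px 277 180 med [545.7  11.9 236.2] rect [538.8  12.3] [90.9 47.8] 4.0
shade 8 px 240 227 med [714.7 -21.3 230.5] rect [714.6 -21.6] [ 4.  12.9] 27.0
```

```bash
cat >> h.py <<'E'
from scipy.spatial.transform import Rotation as R
def wrist(name=None):
    p=np.array(telemetry.current_tool_pos());e=telemetry.current_eef_rot()
    f=optics.grab_frame("wrist")
    T=np.eye(4);T[:3,:3]=R.from_euler("xyz",e).as_matrix();T[:3,3]=p
    if name: cv2.imwrite(f"pics/{name}.png",f["frame"])
    return f,cloud(f,T@f["T_tool_cam"])
def show(W,bands,roi,minpx=30):
    for nm,lo,hi in bands:
        for p,m in blobs(W,lo,hi,roi,minpx):
            r=cv2.minAreaRect(p[:,:2].astype(np.float32))
            v,u=np.argwhere(m).mean(0)
            print(nm,len(p),"px",int(u),int(v),"z",round(float(np.median(p[:,2])),1),"rect",np.array(r[0]),np.array(r[1]),round(r[2],1))
E
python3 - <<'E'
from h import *
f,W=wrist(); print(f["T_tool_cam"],f["camera_matrix"])
for yaw in np.arange(-3,3.2,.5):
    for p in ([500,0,400],[450,-250,400],[704,140,275],[580,-60,90]):
        j=planner.inverse_kinematics(p,[np.pi,0,yaw]); print(round(yaw,1),p,None if j is None else np.array(j))
E
```

```text
[[  -0.    -1.    -0.3   68.5]
 [   1.    -0.    -0.     0.3]
 [   0.    -0.3    1.  -154. ]
 [   0.     0.     0.     1. ]] [[330.    0.  253. ]
 [  0.  330.  187.5]
 [  0.    0.    1. ]]
-3.0 [500, 0, 400] [-0.4 -0.   0.4  1.5  0.   1.7  1.6]
-3.0 [450, -250, 400] [-0.4 -0.   0.9  1.5  0.   1.7  2.2]
-3.0 [704, 140, 275] [-0.4  0.5  0.3  1.2 -0.1  1.5  1.6]
-3.0 [580, -60, 90] [-0.5  0.3  0.6  1.8 -0.2  1.1  1.9]
-2.5 [500, 0, 400] [-0.7 -0.1  0.6  1.5  0.   1.7  2.1]
-2.5 [450, -250, 400] [-0.  -0.   0.5  1.5  0.   1.7  2.7]
-2.5 [704, 140, 275] [-0.4  0.5  0.3  1.2 -0.1  1.5  2. ]
-2.5 [580, -60, 90] [-0.4  0.3  0.6  1.8 -0.2  1.1  2.4]
-2.0 [500, 0, 400] [-0.7 -0.1  0.6  1.5  0.   1.7  2.6]
-2.0 [450, -250, 400] None
-2.0 [704, 140, 275] [-0.4  0.5  0.2  1.2 -0.1  1.5  2.5]
-2.0 [580, -60, 90] [ 1.   0.6 -1.2  1.8  0.6  1.2  2.3]
-1.5 [500, 0, 400] None
-1.5 [450, -250, 400] [ 0.3  0.   0.1  1.5 -0.   1.7 -2.6]
-1.5 [704, 140, 275] [ 0.4  0.7 -1.2  1.2  0.7  1.6  2.6]
-1.5 [580, -60, 90] [-0.8  0.5  1.1  1.8 -0.5  1.1 -2.6]
-1.0 [500, 0, 400] [ 0.8 -0.  -0.8  1.5 -0.   1.7 -2.6]
[... 1286 characters left out ...]
7  1.8 -0.2  1.1  0.2]
2.0 [500, 0, 400] [-0.7 -0.1  0.6  1.5  0.   1.7  0.4]
2.0 [450, -250, 400] [-0.5 -0.   0.9  1.5  0.   1.7  0.9]
2.0 [704, 140, 275] [-0.5  0.5  0.4  1.2 -0.2  1.5  0.3]
2.0 [580, -60, 90] [-0.5  0.3  0.7  1.8 -0.2  1.1  0.7]
2.5 [500, 0, 400] [-0.6 -0.1  0.6  1.5  0.   1.7  0.9]
2.5 [450, -250, 400] [-0.4 -0.   0.9  1.5  0.   1.7  1.4]
2.5 [704, 140, 275] [-0.5  0.5  0.3  1.2 -0.1  1.5  0.8]
2.5 [580, -60, 90] [-0.5  0.3  0.7  1.8 -0.2  1.1  1.2]
3.0 [500, 0, 400] [-0.6 -0.1  0.6  1.5  0.   1.7  1.4]
3.0 [450, -250, 400] [-0.4 -0.   0.9  1.5  0.   1.7  1.9]
3.0 [704, 140, 275] [-0.5  0.5  0.3  1.2 -0.2  1.5  1.3]
3.0 [580, -60, 90] [-0.5  0.3  0.6  1.8 -0.2  1.1  1.7]
```

Run:
```python
from h import *
robot.move_ptp([500,-20,400],[np.pi,0,3.0])
f,W=wrist("w1"); print(telemetry.current_time(),telemetry.current_tool_pos())
show(W,(("stem",290,310),("shade",226,241),("arm",245,256),("wall",42,55)),(350,900,-200,150))
```

```text
2.6583 [500.1 -18.9 399.7]
stem 350 px 270 226 z 302.6 rect [533.  -9.] [15. 15.] 36.8
shade 4895 px 266 198 z 236.9 rect [531.8  -9.3] [88.5 86.2] 82.2
arm 306 px 267 203 z 250.9 rect [531.8  -9.1] [22.3 25.7] 1.3
arm 74 px 268 239 z 251.3 rect [564.  -12.3] [10.9  9.4] 82.1
arm 336 px 270 289 z 251.2 rect [620.1 -17.8] [11.9 33.8] 84.7
wall 1409 px 236 152 z 49.4 rect [531.3 -33.4] [206.2 142.1] 77.9
```

View pics/w1.png

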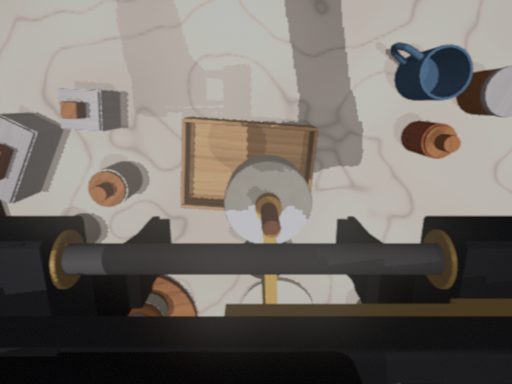

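Run:
```python
from h import *
H=np.array([701.5,-27.5]);S=np.array([532.5,-9.1])
d=S-H;r=np.hypot(*d);a0=np.arctan2(d[1],d[0]);print(r,a0)
robot.move_linear([*S,400],[np.pi,0,3.05]); robot.move_linear([*S,271]); eoat.grab()
print(telemetry.current_gripper_width(),telemetry.current_contact_force(),telemetry.current_time())
for k in range(1,11):
    a=a0-k*.15; q=H+170*np.array([np.cos(a),np.sin(a)])
    robot.move_linear([*q,271],[np.pi,0,3.05-k*.15],150)
    print(k,np.array(telemetry.current_tool_pos()),np.array(telemetry.current_contact_force()),telemetry.current_time())
eoat.ungrasp(); robot.move_linear([*q,340])
print(telemetry.current_time())
```

```text
169.9987058774272 3.03314408154637
15.310557073621508 [-0.4  0.5 -0.4] 5.2
1 [537.   16.2 271. ] [-1.7  0.2  0.9] 5.5167
2 [544.8  39.7 271. ] [-2.9  0.3  1.7] 5.8333
3 [556.2  62.1 271. ] [-4.8  2.8  3.6] 6.15
4 [571.   83.1 271. ] [-6.2  3.6  2.2] 6.4667
5 [589.3 101.9 271. ] [-5.   5.5  1.8] 6.7833
6 [609.9 117.6 271. ] [-5.7  6.   1.9] 7.1
7 [632.7 130.  271. ] [-4.3  7.5  2.1] 7.4167
8 [657.1 138.8 271.1] [-2.7  7.7  1.6] 7.7333
9 [682.4 143.8 271. ] [-1.1  7.6  0.2] 8.05
10 [708.3 144.9 271.1] [-0.3  8.7 -0.8] 8.3667
10.3083
```

```bash
cat >> h.py <<'E'
PI=np.pi; ZG=88; LOOK=3.0
def look(xy,z=310,name=None):
    robot.move_ptp([xy[0]-25,xy[1],z],[PI,0,LOOK]); return wrist(name)
def rects(W,lo,hi,xy,rad=120,minpx=40):
    roi=(xy[0]-rad,xy[0]+rad,xy[1]-rad,xy[1]+rad)
    return [cv2.minAreaRect(p[:,:2].astype(np.float32)) for p,m in blobs(W,lo,hi,roi,minpx)]
def longdir(r):  # angle (deg) of the longer side
    return r[2] if r[1][0]>=r[1][1] else r[2]+90
def yawfor(phi): return (phi+PI/2)%PI
E
python3 - <<'E'
from h import *
f,W=look([531,-33],400,"w2")
for r in rects(W,42,55,[531,-33],160,300): print("wall",r)
for z in (8,30):
    pass
f,W=look([470,-290],400,"w3")
show(W,(("knob",96,110),("lid",69,84)),(350,900,-480,-150),60)
print(telemetry.current_time())
E
```

```text
wall ((531.3719482421875, -33.319488525390625), (206.32139587402344, 142.02105712890625), 77.8486328125)
knob 274 px 273 121 z 103.7 rect [ 408.7 -255.1] [21.9 21.9] 77.3
knob 571 px 186 174 z 103.9 rect [ 463.9 -385.3] [22.  50.4] 54.7
knob 219 px 289 203 z 103.8 rect [ 527.1 -246.5] [21.7 22.4] 83.5
lid 1346 px 271 119 z 75.8 rect [ 408.8 -255.1] [57.9 58. ] 77.8
lid 2484 px 191 168 z 75.9 rect [ 463.6 -385.2] [ 58.1 120.9] 54.6
lid 876 px 287 196 z 75.9 rect [ 527.2 -246.1] [58.6 58.8] 28.0
lid 116 px 234 240 z 72.8 rect [ 583.3 -337.5] [41.2  8.7] 82.2
12.7833
```

View pics/w2.png

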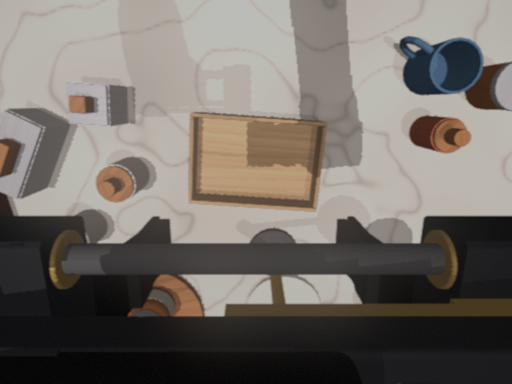

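View pics/w3.png

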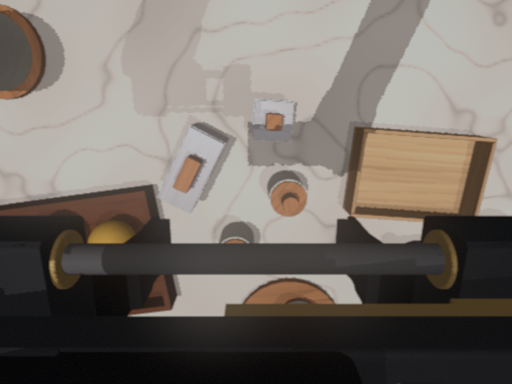

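```bash
cat >> h.py <<'E'
C=np.array([531.4,-33.3]); CY=np.radians(-12.15)
def slot(x,y): return C+np.array([[np.cos(CY),-np.sin(CY)],[np.sin(CY),np.cos(CY)]])@[x,y]
def find(xy):
    """fresh knob pose near xy: centre and rect"""
    f,W=look(xy)
    k=min(rects(W,96,110,xy,90),key=lambda r:np.hypot(*(np.array(r[0])-xy)))
    l=min(rects(W,69,84,xy,90,200),key=lambda r:np.hypot(*(np.array(r[0])-xy)))
    print("knob",np.array(k[0]),np.array(k[1]),round(k[2],1),"lid",np.array(l[0]),np.array(l[1]),round(l[2],1))
    return k,l
def pick(xy,phi):
    y=yawfor(phi)
    robot.move_ptp([*xy,190],[PI,0,y]); robot.move_linear([*xy,ZG],max_speed=120); eoat.grab()
    w=telemetry.current_gripper_width(); print("grip width",w)
    robot.move_linear([*xy,240],max_speed=150)
    print("lifted width",telemetry.current_gripper_width(),np.array(telemetry.current_contact_force()))
    return w
def place(xy,phi):
    y=yawfor(phi)
    robot.move_ptp([*xy,240],[PI,0,y]); robot.move_linear([*xy,125],max_speed=120); robot.move_linear([*xy,ZG+7],max_speed=40)
    print("down force",np.array(telemetry.current_contact_force()),np.array(telemetry.current_tool_pos()))
    eoat.ungrasp(); robot.move_linear([*xy,240],max_speed=150); print("t",telemetry.current_time())
E
python3 - <<'E'
from h import *
k,l=find(np.array([408.7,-255.1]))
a=np.radians(l[2]); a=a if abs(np.sin(a-CY))>.7 else a+PI/2   # side nearest crate y
xy=(np.array(k[0])+l[0])/2
pick(xy,a); place(slot(33,65),CY+PI/2)
f,W=look(C,400,"w4"); show(W,(("knob",100,118),("lid",75,90)),(430,650,-160,100),60)
E
```

```text
knob [ 408.3 -255. ] [21.9 22.2] 77.1 lid [ 408.6 -255. ] [58.  58.1] 77.9
grip width 21.821315651496995
lifted width 21.59120271832211 [-0.6 -0.4 -2.8]
down force [ 0.2 -0.3 -3. ] [577.6  23.2  95.2]
t 22.7667
knob 268 px 298 197 z 109.8 rect [577.6  22.5] [21.9 22.3] 76.7
lid 1133 px 295 190 z 82.0 rect [577.4  22.9] [58.3 57.2] 78.0
```

View pics/w4.png

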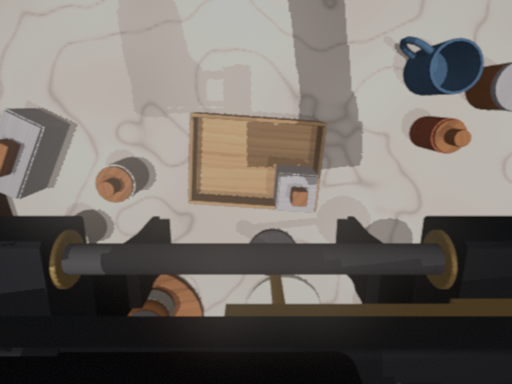

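The square tin stands flat and square in the far-left slot (image 298,190). Next is the long tin, then the nearer white jar.

Run:
```python
from h import *
k,l=find(np.array([463.8,-385.2]))
phi=np.radians(longdir(l)+90); xy=(np.array(k[0])+l[0])/2
pick(xy,phi); place(slot(33,-34),CY)
f,W=look(C,400,"w5"); show(W,(("knob",100,118),("lid",75,90)),(430,650,-160,100),60)
k,l=find(np.array([527.2,-246.2])); xy=(np.array(k[0])+l[0])/2
if 20<min(k[1]) and max(k[1])<27:
    pick(xy,CY+PI/4); place(slot(-33,-65),CY+PI/4)
    f,W=look(C,400,"w6"); show(W,(("knob",100,118),("lid",75,90)),(430,650,-160,100),60)
```

```text
knob [ 463.9 -385.1] [22.2 49.8] 54.7 lid [ 463.9 -385.2] [ 58.1 121.4] 54.7
grip width 21.492639486152573
lifted width 22.226875932103162 [ 0.1 -0.2 -4.7]
down force [ 0.   0.2 -4.1] [556.7 -73.6  95.2]
t 34.7667
knob 587 px 229 192 z 109.8 rect [557.2 -74. ] [49.7 22.2] 77.9
knob 263 px 299 197 z 109.8 rect [577.4  22.7] [21.9 21.8] 77.9
lid 2417 px 231 186 z 81.9 rect [556.6 -74.1] [121.9  57.3] 78.0
lid 1136 px 296 190 z 81.8 rect [577.6  22.8] [58.2 57.9] 77.9
knob [ 526.8 -245.6] [22.7 22.2] 82.6 lid [ 527.4 -245.5] [59.  58.2] 81.7
grip width 23.27769269031796
lifted width 23.370484331561116 [-0.5 -0.1 -4. ]
down force [-0.7 -0.4 -3.8] [485.6 -90.   95.1]
t 45.9833
knob 248 px 209 145 z 109.8 rect [485.6 -90.2] [23.  21.6] 83.3
knob 582 px 229 193 z 109.8 rect [557.  -74.1] [50.  22.1] 77.9
knob 263 px 300 197 z 109.7 rect [577.7  22.8] [22.5 22.3] 76.8
lid 1043 px 212 141 z 81.8 rect [486.5 -90.9] [57.8 59.3] 80.9
lid 2411 px 231 186 z 81.9 rect [557.  -74.1] [121.7  57.7] 77.8
lid 1132 px 296 190 z 81.9 rect [577.2  22.8] [58.3 57.3] 77.9
```

Run:
```python
from h import *
k,l=find(np.array([609,-338.])); xy=(np.array(k[0])+l[0])/2
if not(20<min(k[1]) and max(k[1])<27): raise SystemExit
pick(xy,CY+PI/4); place(slot(-33,-1),CY+PI/4)
k,l=find(np.array([527,251.])); xy=(np.array(k[0])+l[0])/2
if not(20<min(k[1]) and max(k[1])<27): raise SystemExit
pick(xy,CY+PI/4); place(slot(-33,65),CY+PI/4)
f,W=look(C,400,"w7"); show(W,(("knob",100,118),("lid",75,90)),(430,650,-160,100),60)
show(W,(("stem",285,310),),(500,900,0,250),10)
f=optics.grab_frame("top"); cv2.imwrite("pics/top1.png",f["frame"]); show(cloud(f),(("stem",290,310),("shade",226,241),("knob",92,115),("lid",66,84)),(390,760,-450,450),10)
f=optics.grab_frame("scene"); cv2.imwrite("pics/scene1.png",f["frame"])
```

```text
knob [ 607.7 -340.4] [22.7 22.8] 56.8 lid [ 608.  -340.6] [59.3 58.9] 44.5
grip width 23.207624680890078
lifted width 23.16704865390638 [ 0.1 -0.3 -3.7]
down force [-1.1  0.4 -4.4] [499.2 -27.5  95.2]
t 57.6583
knob [524.7 251.4] [22.5 22.7] 0.4 lid [525.3 251. ] [51.4 51.1] 8.3
grip width 23.462615811033466
lifted width 23.189311517525113 [ 0.1  0.3 -2.5]
down force [-0.8  0.9 -3.3] [513.   37.1  95.1]
t 67.9667
knob 249 px 208 144 z 109.9 rect [485.5 -90.2] [22.9 22. ] 82.7
knob 247 px 255 148 z 109.8 rect [499.6 -27.6] [21.7 23. ] 82.3
knob 254 px 304 151 z 109.6 rect [513.1  36.9] [23.  22.6] 81.7
knob 585 px 229 193 z 109.8 rect [557.3 -74.1] [49.9 22.6] 78.0
knob 263 px 299 197 z 109.8 rect [577.8  22.5] [21.8 22.8] 77.7
lid 1071 px 211 141 z 81.7 rect [485.9 -90.3] [59.5 57.7] 81.8
lid 1062 px 255 144 z 81.7 rect [499.3 -27.3] [58.1 58. ] 82.2
lid 712 px 300 147 z 81.7 rect [513.2  36.9] [51.2 50.4] 37.6
lid 2416 px 230 186 z 81.9 rect [556.5 -74. ] [122.3  57.4] 77.2
lid 1128 px 295 190 z 81.9 rect [577.6  22.8] [58.3 57.5] 77.1
stem 33 px 205 130 z 302.3 rect [709.1 144.7] [14.7 14.8] 88.9
shade 523 px 207 138 z 237.5 rect [708.9 143.6] [89.1 85.7] 4.2
knob 75 px 332 145 z 95.2 rect [ 750.  -249.8] [19.8 52.9] 1.0
knob 46 px 241 211 z 110.7 rect [513.   39.1] [21.5 19.3] 2.7
lid 53 px 329 149 z 71.3 rect [ 746.5 -245. ] [58.4 20.2] 82.8
lid 18 px 239 206 z 81.3 rect [533.9  46.4] [10.8 23.6] 14.2
lid 60 px 238 215 z 81.0 rect [504.3  48.6] [47.8 23.7] 54.0
lid 370 px 144 220 z 74.8 rect [469.6 349.1] [68.7 67.2] 45.9
lid 16 px 163 232 z 77.1 rect [435.3 285. ] [ 6.2 29.3] 84.2
lid 32 px 182 244 z 74.2 rect [399.5 219.3] [32.2  8.7] 48.0
```

View pics/scene1.png

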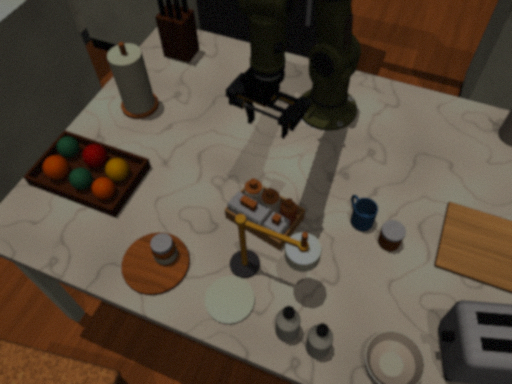

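The scene view shows all five pieces in the crate around (265,205), with the lamp aside at (305,245) and the mug and candle untouched. Next I swing the lamp back over the crate centre.

Run:
```python
from h import *
H=np.array([701.5,-27.5]);a0=1.5331
d=C-H;a1=np.arctan2(d[1],d[0])%(2*PI)
q=H+170*np.array([np.cos(a0),np.sin(a0)])
robot.move_ptp([*q,360],[PI,0,1.55]); robot.move_linear([*q,271]); eoat.grab()
print(telemetry.current_gripper_width(),a1)
for a in np.linspace(a0,a1,12)[1:]:
    q=H+170*np.array([np.cos(a),np.sin(a)])
    robot.move_linear([*q,271],[PI,0,1.55+a-a0],150)
print(np.array(telemetry.current_tool_pos()),np.array(telemetry.current_contact_force()))
eoat.ungrasp(); robot.move_linear([*q,400]); robot.move_ptp([506,-33,400],[PI,0,LOOK])
f,W=wrist("w8"); show(W,(("stem",290,310),("shade",226,241),("wall",42,55),("knob",100,118),("lid",75,90)),(400,800,-160,200),60)
print(telemetry.current_time())
```

```text
15.117590895176727 3.1756770379824486
[534.4 -31.9 271. ] [  7.9   1.5 -10.5]
stem 350 px 258 220 z 302.4 rect [532.5 -31.9] [14.9 15.2] 83.1
shade 4968 px 256 193 z 236.9 rect [531.8 -32. ] [87.6 89.3] 0.6
wall 1150 px 258 138 z 49.5 rect [530.8 -33.2] [206.1 141. ] 77.8
knob 254 px 208 144 z 109.6 rect [485.7 -90. ] [22.6 22.7] 34.0
knob 150 px 255 145 z 109.7 rect [494.8 -26.5] [21.8 13.8] 81.9
knob 251 px 303 151 z 109.8 rect [513.2  36.3] [22.  23.1] 86.1
knob 92 px 303 197 z 109.9 rect [579.   29.9] [ 8.7 22. ] 83.9
lid 1063 px 211 141 z 81.8 rect [485.8 -90.6] [58.  59.2] 81.1
lid 732 px 255 138 z 81.7 rect [490.3 -27. ] [59.6 40. ] 86.0
lid 712 px 299 147 z 81.7 rect [513.7  37.2] [49.7 51.1] 83.6
lid 942 px 201 184 z 81.9 rect [ 548.7 -110.9] [46.7 57.4] 77.9
lid 479 px 307 189 z 81.8 rect [579.6  36. ] [32.7 56.3] 80.6
78.3333
```

View pics/w8.png

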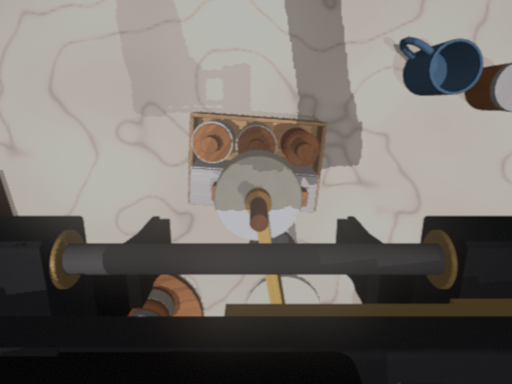

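The shade (256,193) measures within about 1.5 mm of the crate centre. All pieces are in the crate, upright and flat, so I'm handing in.

```bash
python3 -c "
from cell import *
print(job.sign_off())"
```

```text
the job is handed in; nothing more can be done
None
```

Job handed in at about 78 s: the long tin, the square tin and three jars stand upright and flat in the crate, the lamp shade is back within about 1.5 mm of the crate's centre, and the mug and candle were left alone.

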